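Snap the battery pack into its charging dock

ROBOT

A 6-joint arm with a two-finger parallel gripper is mounted at the origin on the work surface. World frame = base frame: x ahead of the robot, y to its left, z up, the work surface at z = 0. Lengths are in m, angles in degrees, forces in N, time in s.
With the tool pointing down it reaches from about 0.4 to 0.825 m from the base axis. Payload 7 kg.
Tool frame: the origin (TCP) lies at the centre of the arm's flange, where the gripper is bolted on; the fingertips stand 178 mm ahead of it and the grasp point (between the pads) lies 159 mm ahead of it (ctrl.hold_point_z is the distance from the TCP to the grasp point, in m); z points along the fingers, y is the line along which they close (so a half turn about z gives the same grasp; the last joint's range is limited). The gripper opens to 88 mm and grips with 3 to 60 N. Pads are 19 mm wide; open, the fingers measure 130 mm over their backs; the gripper's body (78 mm by 193 mm) begins 47 mm behind the grasp point.
Start: joints at [-53.91, 20.546, 0.682, 0, -70.136, -16.507], TCP at [0.226, -0.636, 0.405] pointing down, gripper open.
Joint ranges: [-176.03, 176.03], [-82.01, 121.73], [-58.28, 71.71], [-173.87, 95.51], [-174.79, -0.11], [-173.66, 173.66]. Speed limits (degrees/s): [136.94, 136.94, 172.46, 180, 180, 180].

INTERFACE

Orientations are given as [roll, pitch, yaw] about the fixed x, y, z axes, in that order (R = Rz(yaw) Ry(pitch) Rx(roll)).
In Python, from plant import ctrl gives the robot as it stands.
- The arm moves only by the shell command python3 -m inch 'ROWS'. ROWS is JSON, one flat list of numbers, 7 for each row, row after row: the closure, from 0 (fully open) to 1 (shut), then the shift along the tool's x, y, z in mm, then the turn, a rotation vector about the tool's x, y, z in degrees. In form: [hand, x, y, z, wx, wy, wz, hand, x, y, z, wx, wy, wz, ...]. A call has 1 to 5 rows; each row is the pose to reach, as a shift and turn from the pose commanded when the call began, along the tool's axes at that moment; what a row does not reach only later rows make up. A row lasts 1/10 s, in which the tool goes at most 50 mm and 8.59 degrees, less where a joint would pass 70% of its speed; a pose out of reach is approached as far as the arm can. A call with a gripper value outside its range is refused whole. The fingers move at their own pace and stop on an object; the grip force is fixed at half the most. Time passes only in rows, so rows that repeat a pose let the fingers close. It gives the time, the measured TCP pose, the force, the opening and the grip force at its end, in the units of the state.
- ctrl.get_obs(): the state, without advancing time (a new reading comes with each control period).
- ctrl.snapshot(name): name is "scene" or "top" or "wrist"; returns a dict with "frame" (400x640x3 uint8, red, green, blue), "K" (3x3 intrinsics, pixels), "R" (3x3) and "t" (3): a world point X has camera coordinates R X + t. Camera axes: x right, y down, z forward; pixel columns grow to the right and rows downward; lengths in m; the calibration is good to about 2 mm. A picture is of the moment at which its call begins. There is no depth.
- ctrl.close_job(): hands the job in; it is judged then, once.
Trained networks look in a picture, given as the dict that the camera call returned (one of the last four; its "shot" number tells which), for a name from the list of things; names that differ only in an ending like _2 or _b are one class to them, and where a whole thing is asked for, a point or a joint stands for the part that bears it (a point fixed in the world has none). Each returns a list of dicts, best first, with "p" (0 to 1); they miss things now and then, are a little off and sometimes report something else, mostly with a low value. They report only what shows in the picture. A call takes as long as a camera call.
- ctrl.recognise(picture, thing): "location" ([x, y, z] in m, in world coordinates, good to about 4 mm: the middle of the surface that is visible of it).
- ctrl.trace(picture, thing): "pixels" (400x640 bool, what is visible of it).
- ctrl.mark_of(picture, thing): "location" ([x, y, z] in m, in world coordinates, good to about 4 mm: a listed point, or the origin of a listed thing).
The state is a dict: "clock": time; "joint_pos": joint angles; "qvel": joint speeds; "tau": joint torques, N m; "tool_pos": TCP position; "orientation": TCP orientation; "force": force on the tool from outside, world axes, zero at the start; "moment": the same for the moment, N m; "opening": finger opening in m; "gripper_force": force on a finger pad.
Only numpy, scipy, OpenCV 4.12 (cv2) and the standard library are available. Lean on these libraries where they do the work, as an engineer would, in place of code of your own. Each camera call takes 0.05 s, during which the arm holds its last target. There are 200 camera calls.

TASK

Put the loose battery pack with the rectangular grip block into the empty charging dock and push it straight down, past the resistance of the two spring catches, until it snaps in and sits level under both. Then stop pushing (do not bear down hard on it) and let go; leave the round-knobbed pack where it is.

Things in the scene. Friction and masses are not known exactly. Their poses are not given: they have to be found in the camera images.
- pack_grip (a point): Loose grey battery pack, 0.2 kg, upright on the table: body 76 (its x) x 44 (y) x 30 mm high, on top a rectangular grip block 40 (x) x 28 (y) x 44 mm high; 74 mm high in all. The point is the centre of the grip block, 52 mm above the underside, 22 mm above the body's shoulders; z up. Grip the block across its 28 mm (y). Same either way round.
- dock_base (a point): Empty black dock fixed to the table, 136 (its x) x 74 (y) mm; centre of its underside, z up. Its bay is 90 (x) x 64 (y) mm, side walls 34 mm high; the pack goes in with its x along the dock's x, either way round. Over each x end of the bay a white sloping spring catch leans in: 44 mm wide, top 83 mm up, flat underside 44 mm up, tips 56 mm apart, each gives way outward. Another such dock is already full.
- dock_seat (a point): Point in the empty dock, 66 mm above the table, where the centre of the grip block lies once snapped in. Pushing the pack down between the catches takes up to about 10 N; they snap in over its shoulders about 2 mm above this point, so push until just below it. A sprung plate (1 N per mm) lifts the pack against the catches; its hard stop is 4 mm below this point. Axes as the dock's.
- round_pack_knob (a point): Another loose grey battery pack, not to be used: square body 70 x 70 x 30 mm with a round knob 34 mm across and 44 mm high on top. The point is the centre of the knob, 52 mm above the underside; z is up.

How it is judged:
By the outcome, as a careful person would: the job done as asked, in the order asked, and still so for the second after the job is handed in, with the robot touching nothing.
It also fails if it takes over 40 s, if anything falls off the work surface, if the arm or the gripper's body presses on something with over 40 N, if the wrist force passes 120 N, or if a joint passes its speed limit or range.

## Working session

There is one attempt and no reset: what is moved stays moved. The work goes in short steps, Python scripts to look and compute and a shell command to move; the robot and the scene stay as the last step left them, time stands still between calls to the robot, and variables do not carry over. Pictures are saved under pics/ and viewed, at most 10 in all, crops included, and the job is handed in when it is done.

```bash
mkdir -p pics
cat > h.py <<'E'
import numpy as np, cv2
from plant import ctrl
from scipy.spatial.transform import Rotation as Ro
def save(p,n): cv2.imwrite('pics/'+n,p['frame'][:,:,::-1])
def proj(p,X):
    c=p['R']@np.array(X)+p['t']; c=p['K']@c; return c[:2]/c[2]
def unproj(p,u,v,z):
    d=p['R'].T@np.linalg.inv(p['K'])@[u,v,1]; o=-p['R'].T@p['t']
    return o+d*(z-o[2])/d[2]
E
python3 - <<'E'
from h import *
ims=[]
for n in ['top','scene']:
    p=ctrl.snapshot(n); ims.append(p['frame'])
    for t in ['pack_grip','dock_base','dock_seat','round_pack_knob']:
        for r in ctrl.mark_of(p,t)[:3]: print(n,t,round(r['p'],2),np.round(r['location'],3),np.round(proj(p,r['location'])))
    save(p,n+'.png')
o=ctrl.get_obs(); print(o)
E
```

```text
top pack_grip 0.93 [0.458 0.202 0.051] [193. 259.]
top dock_base 0.74 [0.634 0.188 0.003] [208. 168.]
top dock_seat 0.59 [0.632 0.191 0.066] [200. 163.]
top round_pack_knob 0.84 [ 0.466 -0.166  0.057] [396. 255.]
scene pack_grip 0.96 [0.455 0.195 0.054] [344. 156.]
scene dock_base 0.85 [0.634 0.194 0.   ] [405. 207.]
scene dock_seat 0.67 [0.634 0.193 0.062] [408. 183.]
scene round_pack_knob 0.89 [ 0.469 -0.168  0.053] [216. 230.]
{'clock': 0.5, 'joint_pos': array([-5.39095700e+01,  2.05470077e+01,  6.76502691e-01, -2.45436869e-03,
       -7.01363334e+01, -1.65082058e+01]), 'qvel': array([ 0.08816091, -0.03009795,  0.0520857 ,  0.10365683, -0.06193503,
       -0.00276705]), 'tau': array([ 7.65569857e-04, -5.81797028e+01,  2.93069190e+01,  6.99722752e+00,
        1.18892957e-02, -2.47529067e-05]), 'tool_pos': array([ 0.22620806, -0.6359066 ,  0.40460468]), 'orientation': array([ 1.79992788e+02,  2.69938342e-04, -1.60418610e+02]), 'force': array([-0.46621865, -0.23645674,  0.02099605]), 'moment': array([-0.04822639, -0.01530019,  0.00076794]), 'gripper_force': 0.0, 'opening': 0.08762236453901626}
```

View pics/top.png

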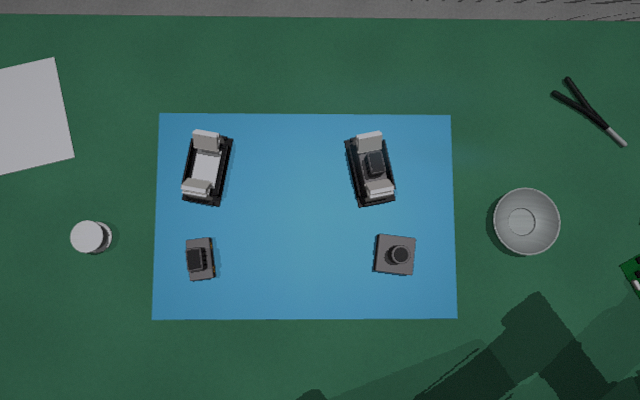

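View pics/scene.png

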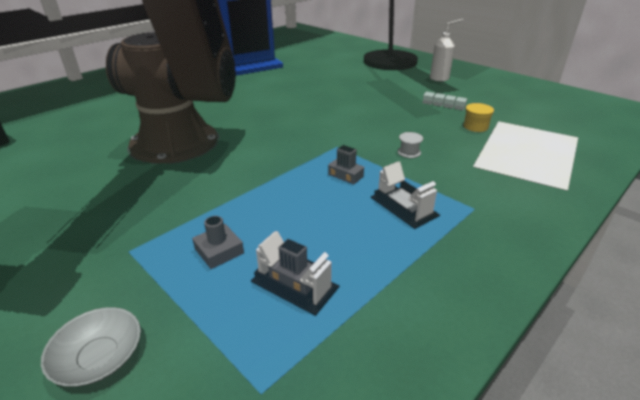

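Up in the top view is +x and left is +y. The loose pack is at pixel (193,259), the empty dock at (208,168) with its top leaning right (yaw about -12°), and the round-knob pack at (396,255). The full dock is at (370,168). The network points fit the picture.

```bash
cat >> h.py <<'E'
def rel(pos,yaw,o=None):
    """shift (mm) and turn (deg) in tool axes to reach TCP pos, pointing down at yaw"""
    o=o or ctrl.get_obs(); R=Ro.from_euler('xyz',o['orientation'],degrees=True)
    T=Ro.from_euler('xyz',[180,0,yaw],degrees=True)
    return np.round(R.inv().apply(np.array(pos)-o['tool_pos'])*1000,1), np.round((R.inv()*T).as_rotvec(degrees=True),2)
E
python3 - <<'E'
from h import *
print(rel([.5,-.2,.40],-160.4)); print(rel([.43,.2,.40],-175))
E
```

```text
(array([-404. ,  318.9,    4.6]), array([ 0.01,  0.  , -0.02]))
(array([-472.2,  719.3,    4.7]), array([ 1.000e-02, -0.000e+00,  1.458e+01]))
```

```bash
python3 -m inch '[0,-195,154,0,0,0,0, 0,-195,154,0,0,0,0, 0,-195,154,0,0,0,0, 0,-195,154,0,0,0,0, 0,-195,154,0,0,0,0]'; python3 -m inch '[0,-195,154,0,0,0,0, 0,-195,154,0,0,0,0, 0,-195,154,0,0,0,0, 0,-195,154,0,0,0,0, 0,-195,154,0,0,0,0]'
python3 -m inch '[0,-35,200,0,0,0,7, 0,-35,200,0,0,0,14.5, 0,-35,200,0,0,0,14.5, 0,-35,200,0,0,0,14.5, 0,-35,200,0,0,0,14.5]'
python3 - <<'E'
from h import *
print(rel([.43,.2,.40],-175))
E
```

```text
clock: 1.0
tool_pos: [0.3589, -0.4237, 0.4049]
orientation: [-180.0, 0.0, -160.4]
force: [1.5, 0.1, -0.3]
opening: 0.0876
gripper_force: 0.0
clock: 1.5
tool_pos: [0.4911, -0.213, 0.4052]
orientation: [-180.0, 0.1, -160.4]
force: [0.2, -0.4, 0.4]
opening: 0.0876
gripper_force: 0.0
clock: 2.0
tool_pos: [0.4555, -0.0113, 0.4053]
orientation: [179.9, 0.1, -174.7]
force: [0.5, -0.0, -0.1]
opening: 0.0875
gripper_force: 0.0
(array([  5.8, 212.7,   5.5]), array([0.06, 0.09, 0.33]))
```

```bash
python3 -m inch '[0,-10,213,0,0,0,0, 0,-10,213,0,0,0,0, 0,-10,213,0,0,0,0, 0,-10,213,0,0,0,0, 0,-10,213,0,0,0,0]'; python3 -m inch '[0,0,0,0,0,0,0]'
python3 - <<'E'
from h import *
p=ctrl.snapshot('wrist'); save(p,'w1.png')
for t in ['pack_grip','dock_base','dock_seat']:
    for r in ctrl.mark_of(p,t)[:2]: print(t,round(r['p'],2),np.round(r['location'],3),np.round(proj(p,r['location'])))
E
```

```text
clock: 2.5
tool_pos: [0.4475, 0.2017, 0.4048]
orientation: [180.0, 0.0, -174.8]
force: [0.1, -0.6, -0.4]
opening: 0.0878
gripper_force: 0.0
clock: 2.6
tool_pos: [0.4475, 0.1998, 0.4045]
orientation: [-180.0, -0.0, -174.8]
force: [0.3, -0.6, -0.4]
opening: 0.0874
gripper_force: 0.0
pack_grip 0.87 [0.46  0.203 0.053] [319. 192.]
dock_base 0.87 [ 0.632  0.192 -0.001] [301. 295.]
```

View pics/w1.png

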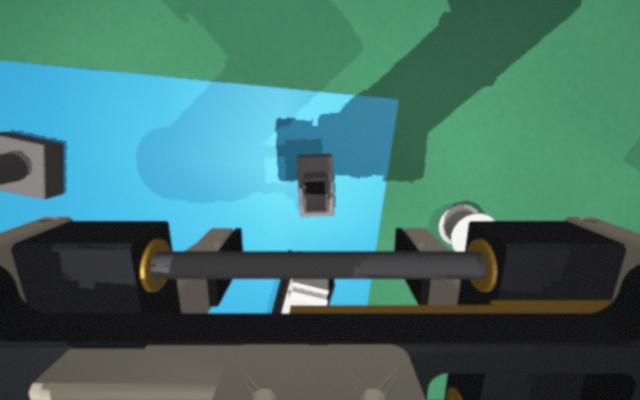

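The wrist view shows the pack at (317,187), nearly aligned with the tool axes. The dock is mostly hidden by the gripper. I'll fit yaw with silhouettes.

```bash
cat > fit.py <<'E'
from h import *
from scipy.optimize import minimize
def box(x0,x1,y,z0,z1): return np.array([[a,b,c] for a in(x0,x1) for b in(-y,y) for c in(z0,z1)])
PACK=[box(-.038,.038,.022,0,.03),box(-.02,.02,.014,.03,.074)]
def catch(s): return np.array([[s*x,y,z] for x,z in((.028,.044),(.028,.05),(.055,.083),(.062,.083),(.062,.02)) for y in(-.022,.022)])
DOCK=[box(-.068,.068,.037,0,.012),box(-.045,.045,.037,0,.034),catch(1),catch(-1)]
def sil(p,parts,q,S=4):
    m=np.zeros((400*S,640*S),np.uint8); R=Ro.from_euler('z',q[2],degrees=True)
    for P in parts:
        c=p['K']@(p['R']@(R.apply(P)+[q[0],q[1],0]).T+p['t'][:,None])
        h=cv2.convexHull(((c[:2]/c[2]).T*S+S/2).astype(np.float32)); cv2.fillConvexPoly(m,np.int32(np.round(h)),1)
    return cv2.resize(m.astype(np.float32),(640,400),interpolation=cv2.INTER_AREA)
def fit(p,thing,parts,q0):
    r=ctrl.trace(p,thing)
    if not r: return None
    m=max(r[:3],key=lambda a:a['p'])['pixels'].astype(np.float32)
    def f(v):
        s=sil(p,parts,[v[0]/1e3,v[1]/1e3,v[2]]); return 1-np.minimum(s,m).sum()/np.maximum(s,m).sum()
    best=None
    for dy in(-8,0,8):
        v=np.array([q0[0]*1e3,q0[1]*1e3,q0[2]+dy]); sx=[v]+[v+d for d in np.diag([6,6,8.])]
        o=minimize(f,v,method='Nelder-Mead',options=dict(initial_simplex=sx,xatol=.1,fatol=1e-4,maxiter=120))
        if best is None or o.fun<best.fun: best=o
    return np.round(best.x,1),'IoU',round(1-best.fun,3),int(m.sum())
E
python3 - <<'E'
from fit import *
for n in['wrist','top','scene']:
    p=ctrl.snapshot(n)
    print(n,'pack',fit(p,'pack_grip',PACK,[.459,.202,5]))
    if n!='wrist': print(n,'dock',fit(p,'dock_base',DOCK,[.633,.192,-12]))
E
```

```text
wrist pack (array([459.3, 199.4,   8. ]), 'IoU', np.float64(0.958), 2178)
top pack None
top dock (array([633. , 189.5,  -9.1]), 'IoU', np.float64(0.936), 2936)
scene pack (array([457. , 195.6,   7.3]), 'IoU', np.float64(0.957), 998)
scene dock (array([628.8, 191.2, -13.5]), 'IoU', np.float64(0.906), 2511)
```

Run:
```python
from h import *
print(rel([.459,.199,.214],-172.2))
```

```text
(array([-1.150e+01,  1.000e-01,  1.907e+02]), array([ 0.01,  0.01, -2.75]))
```

```bash
python3 -m inch '[0,-11.5,0,50,0,0,-2.7, 0,-11.5,0,100,0,0,-2.7, 0,-11.5,0,140,0,0,-2.7, 0,-11.5,0,170,0,0,-2.7, 0,-11.5,0,190,0,0,-2.7]'; python3 -m inch '[0,0,0,0,0,0,0,0,0,0,0,0,0,0,1,0,0,0,0,0,0,1,0,0,0,0,0,0,1,0,0,0,0,0,0]';python3 -m inch '[1,0,0,0,0,0,0,1,0,0,0,0,0,0,1,0,0,0,0,0,0,1,0,0,0,0,0,0,1,0,0,0,0,0,0]'
```

```text
clock: 3.7
tool_pos: [0.4584, 0.1986, 0.2123]
orientation: [-179.9, -0.1, -172.2]
force: [0.4, 0.2, -0.4]
opening: 0.0877
gripper_force: 0.0
clock: 4.2
tool_pos: [0.4591, 0.1994, 0.2157]
orientation: [179.9, 0.1, -172.2]
force: [0.7, 0.2, 0.1]
opening: 0.0691
gripper_force: 0.0
clock: 4.7
tool_pos: [0.4589, 0.1991, 0.2146]
orientation: [-180.0, -0.0, -172.2]
force: [1.9, -4.7, 3.8]
opening: 0.0291
gripper_force: 1.8
```

```bash
python3 -m inch '[1,0,0,0,0,0,0,1,0,0,0,0,0,0,1,0,0,0,0,0,0,1,0,0,-20,0,0,0,1,0,0,-60,0,0,0]';python3 -m inch '[1,0,0,-50,0,0,0,1,0,0,-100,0,0,0,1,0,0,-126,0,0,0,1,0,0,-126,0,0,0,1,0,0,-126,0,0,0]'
python3 - <<'E'
from h import *
p=ctrl.snapshot('wrist'); save(p,'w2.png')
for r in ctrl.mark_of(p,'pack_grip')[:1]: print(r['p'],r['location'])
for r in ctrl.mark_of(p,'dock_base')[:2]: print(r['p'],r['location'])
print(rel([.632,.19,.40],-191))
E
```

```text
clock: 5.2
tool_pos: [0.4579, 0.1985, 0.2725]
orientation: [-179.8, -0.3, -172.3]
force: [0.6, 1.1, -1.8]
opening: 0.028
gripper_force: 30.0
clock: 5.7
tool_pos: [0.4585, 0.1991, 0.4005]
orientation: [179.9, 0.0, -172.2]
force: [-1.4, 0.5, -2.8]
opening: 0.0282
gripper_force: 30.0
0.79 [0.4593, 0.2028, 0.2383]
(array([-170.7,  -32.3,   -1.4]), array([-0.1 , -0.13, 18.77]))
```

View pics/w2.png

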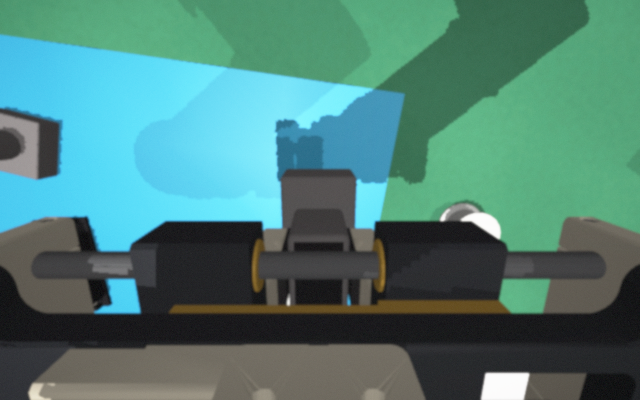

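The pack is held square in the pads, with its body end at about rows 170–205, columns 282–355. Next I'll look at the dock from just beyond it.

```bash
python3 -m inch '[1,-50,-7,0,0,0,5,1,-100,-14,0,0,0,10,1,-150,-21,0,0,0,15,1,-200,-28,0,0,0,18.8,1,-240,-34,0,0,0,18.8]';python3 -m inch '[1,-30,0,0,0,0,0,1,-30,0,0,0,0,0,1,-30,0,0,0,0,0]'
python3 - <<'E'
from fit import *
o=ctrl.get_obs(); print(o['tool_pos'],o['orientation'])
p=ctrl.snapshot('wrist'); save(p,'w3.png')
for t in['pack_grip','dock_base','dock_seat']:
  for r in ctrl.mark_of(p,t)[:2]: print(t,r['p'],r['location'])
print('dock',fit(p,'dock_base',DOCK,[.633,.192,-12]))
R=Ro.from_euler('xyz',o['orientation'],degrees=True)
for x in(-.038,.038):
  for z in(.214,.184):
    print(x,z,[np.round(proj(p,o['tool_pos']+R.apply([x,y,z]))) for y in(-.022,.022)])
for n in['top','scene']:
    p=ctrl.snapshot(n);print(n,'dock',fit(p,'dock_base',DOCK,[.633,.192,-12]))
    if n=='top':
        c=cv2.resize(p['frame'][110:230,140:300],None,fx=4,fy=4,interpolation=cv2.INTER_CUBIC);cv2.imwrite('pics/t3.png',c[:,:,::-1])
E
```

```text
clock: 6.35
tool_pos: [0.7037, 0.1978, 0.3977]
orientation: [-179.9, -0.2, 168.8]
force: [-0.1, 1.5, -1.4]
opening: 0.0281
gripper_force: 30.0
clock: 6.65
tool_pos: [0.7313, 0.192, 0.3971]
orientation: [-179.8, -0.2, 168.9]
force: [-0.5, -0.5, -2.2]
opening: 0.0278
gripper_force: 30.0
[0.73129131 0.1919608  0.39714335] [-179.84357482   -0.22220365  168.9138942 ]
pack_grip 0.96 [0.7313, 0.1919, 0.2335]
dock_base 0.9 [0.6333, 0.1939, 0.0008]
dock_seat 0.87 [0.6298, 0.1903, 0.0683]
dock (array([634.8, 192.9,  -9.9]), 'IoU', np.float64(0.923), 8292)
-0.038 0.214 [array([286., 272.]), array([346., 272.])]
-0.038 0.184 [array([281., 296.]), array([351., 296.])]
0.038 0.214 [array([283., 168.]), array([349., 168.])]
0.038 0.184 [array([277., 177.]), array([355., 177.])]
top dock None
scene dock (array([628.2, 191.8, -11.2]), 'IoU', np.float64(0.905), 2487)
```

View pics/w3.png

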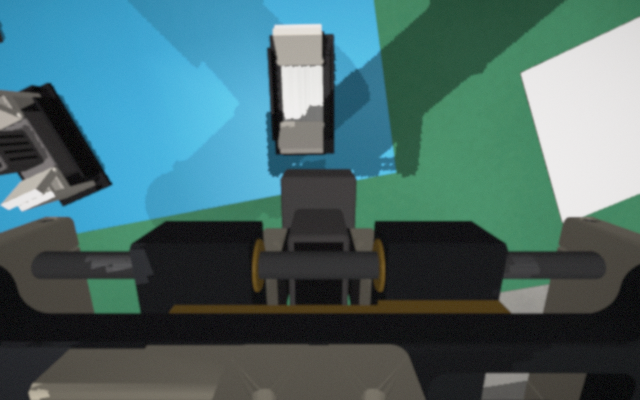

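Dock edges run almost vertically at columns about 270 and 332, rows 25–155, so the yaw is within about 1° of the tool. The pack end at row 170 agrees with the prediction of 168, so the pack is centred in hand to about 1 mm.

Run:
```python
from h import *
print(rel([.632,.192,.32],169.7))
```

```text
(array([ 96.5, -19.3,  81.3]), array([ 0.03,  0.03, -0.69]))
```

```bash
python3 -m inch '[1,48,-10,0,0,0,-0.8,1,96.5,-19.3,0,0,0,-0.8,1,96.5,-19.3,40,0,0,-0.8,1,96.5,-19.3,80,0,0,-0.8,1,96.5,-19.3,80,0,0,-0.8]';python3 -m inch '[1,0,0,0,0,0,0,1,0,0,0,0,0,0]'
python3 - <<'E'
from fit import *
print(rel([.632,.192,.32],169.7))
out=[]
for n,(a,b,c,d) in dict(scene=(130,230,330,490),top=(110,210,130,290)).items():
    p=ctrl.snapshot(n)
    f=cv2.resize(p['frame'][a:b,c:d],None,fx=4.5,fy=3*1.0+1.5,interpolation=cv2.INTER_CUBIC)[:,:,::-1].copy()
    o=ctrl.get_obs()
    for r in ctrl.mark_of(p,'pack_grip')[:1]: print(n,r['p'],r['location'])
    for q,col in(([.632,.192,-10.3],(0,0,255)),):
        R=Ro.from_euler('z',q[2],degrees=True)
        for X in box(-.068,.068,.037,0,0): 
            u=proj(p,R.apply(X)+[q[0],q[1],0]); cv2.circle(f,tuple(np.int32((u-[c,a]+.5)*4.5)),4,col,-1)
    out.append(cv2.resize(f,(600,300*1)) if 0 else f[:, :720])
    cv2.imwrite(f'pics/{n}4.png',f)
v=np.vstack(out); cv2.imwrite('pics/both4.png',cv2.resize(v,None,fx=.66,fy=.66))
E
```

```text
clock: 7.6
tool_pos: [0.63, 0.1911, 0.3159]
orientation: [-179.7, -0.4, 169.8]
force: [-0.4, -1.5, -3.1]
opening: 0.0276
gripper_force: 30.0
clock: 7.8
tool_pos: [0.6334, 0.1922, 0.3231]
orientation: [179.9, 0.2, 169.8]
force: [-0.5, 0.1, -1.5]
opening: 0.028
gripper_force: 30.0
(array([ 1.4, -0.4,  3.1]), array([0.09, 0.16, 0.1 ]))
scene 0.76 [0.6322, 0.1902, 0.163]
```

View pics/both4.png

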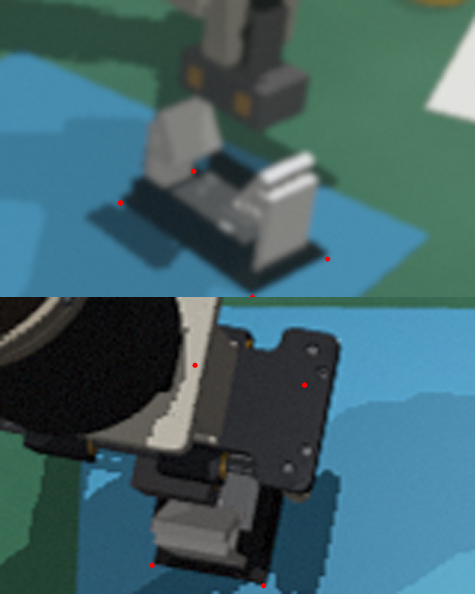

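The projected dock corners (red) fall on the real ones within 1–2 px in the top view, and the pack hangs over the bay. I'll descend in steps while watching the force.

```bash
python3 -m inch '[1,0,0,10,0,0,0,1,0,0,20,0,0,0,1,0,0,30,0,0,0,1,0,0,36,0,0,0,1,0,0,36,0,0,0]';python3 -m inch '[1,0,0,5,0,0,0,1,0,0,10,0,0,0,1,0,0,15,0,0,0,1,0,0,20,0,0,0,1,0,0,20,0,0,0]'
```

```text
clock: 8.5
tool_pos: [0.6321, 0.1916, 0.283]
orientation: [-179.9, -0.1, 169.8]
force: [0.1, -0.3, -2.5]
opening: 0.0281
gripper_force: 30.0
clock: 9.0
tool_pos: [0.6328, 0.1921, 0.2654]
orientation: [179.9, 0.1, 169.8]
force: [0.0, 1.0, 2.2]
opening: 0.028
gripper_force: 30.0
```

```bash
python3 -m inch '[1,0,0,5,0,0,0,1,0,0,10,0,0,0,1,0,0,15,0,0,0,1,0,0,20,0,0,0,1,0,0,20,0,0,0]';python3 -m inch '[1,0,0,4,0,0,0,1,0,0,8,0,0,0,1,0,0,12,0,0,0,1,0,0,12,0,0,0,1,0,0,12,0,0,0]'
```

```text
clock: 9.5
tool_pos: [0.632, 0.1917, 0.2433]
orientation: [-180.0, -0.1, 169.8]
force: [0.7, 1.5, -4.1]
opening: 0.028
gripper_force: 30.0
clock: 10.0
tool_pos: [0.6322, 0.1918, 0.2319]
orientation: [-180.0, -0.0, 169.8]
force: [1.2, 1.1, -4.9]
opening: 0.0277
gripper_force: 30.0
```

```bash
python3 -m inch '[1,0,0,0,0,0,0,1,0,0,0,0,0,0]'
python3 - <<'E'
from h import *
o=ctrl.get_obs();print(o['tool_pos'],o['force'])
p=ctrl.snapshot('scene')
for r in ctrl.mark_of(p,'pack_grip')[:3]: print(r['p'],r['location'])
f=cv2.resize(p['frame'][130:230,330,:][:0] if 0 else p['frame'][120:230,330:490],None,fx=4.5,fy=4.5,interpolation=cv2.INTER_CUBIC)
cv2.imwrite('pics/s5.png',f[:,:,::-1])
E
```

```text
clock: 10.2
tool_pos: [0.6321, 0.1918, 0.2321]
orientation: [-180.0, -0.0, 169.8]
force: [1.3, 1.4, -5.5]
opening: 0.0278
gripper_force: 30.0
[0.6321418  0.19177633 0.23208956] [ 1.29400857  1.44950666 -5.49705136]
0.9 [0.6313, 0.1913, 0.0702]
```

View pics/s5.png

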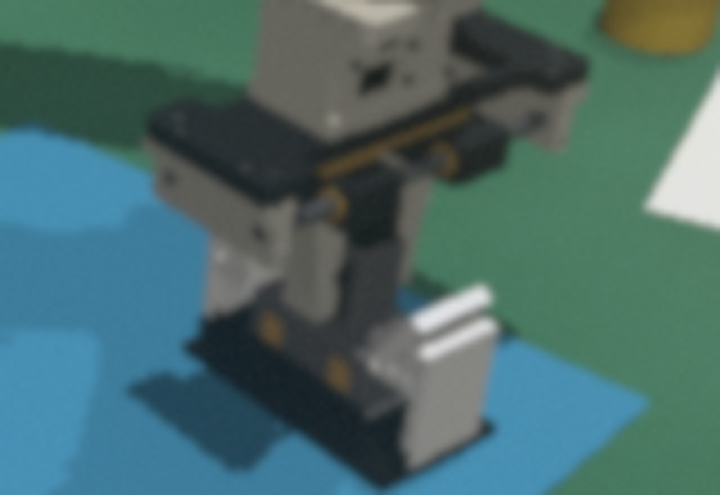

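The pack is level between the catches, with its grip centre at about z 0.070, some 2 mm above the snap point. I'll push on about 5 mm.

```bash
python3 -m inch '[1,0,0,2,0,0,0,1,0,0,4,0,0,0,1,0,0,5,0,0,0,1,0,0,5,0,0,0,1,0,0,5,0,0,0]'; python3 -m inch '[1,0,0,0,0,0,0]'
python3 - <<'E'
from h import *
p=ctrl.snapshot('scene')
for r in ctrl.mark_of(p,'pack_grip')[:3]: print(r['p'],r['location'])
f=cv2.resize(p['frame'][120:230,330:490],None,fx=4.5,fy=4.5,interpolation=cv2.INTER_CUBIC)
cv2.imwrite('pics/s6.png',f[:,:,::-1])
E
```

```text
clock: 10.8
tool_pos: [0.6324, 0.1917, 0.2282]
orientation: [180.0, 0.0, 169.8]
force: [-1.3, -0.9, 4.4]
opening: 0.0281
gripper_force: 30.0
clock: 10.9
tool_pos: [0.6324, 0.1917, 0.2281]
orientation: [180.0, 0.0, 169.8]
force: [-1.6, -0.2, 5.2]
opening: 0.0282
gripper_force: 30.0
0.56 [0.6307, 0.1883, 0.0669]
```

View pics/s6.png

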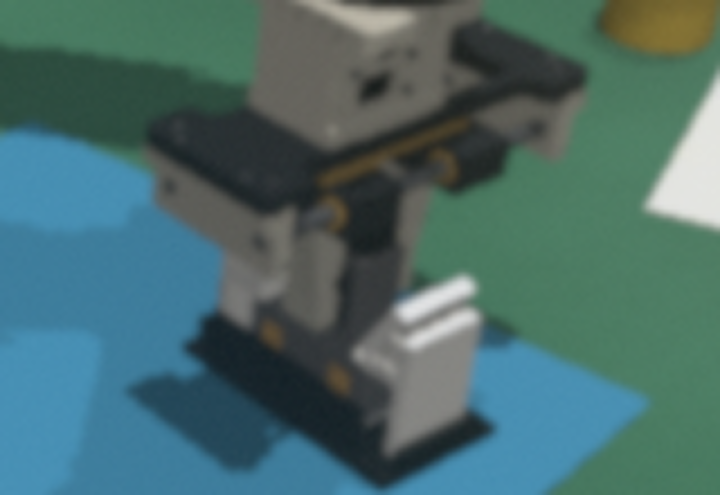

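Both catches have moved inward over the shoulders (the white tips shifted from about (490,290) to (470,285)), and the force is now only the plate spring. Time to release.

```bash
python3 -m inch '[0.6,0,0,0,0,0,0,0.3,0,0,0,0,0,0,0,0,0,0,0,0,0,0,0,0,0,0,0,0,0,0,0,0,0,0,0]'; python3 -m inch '[0,0,0,0,0,0,0,0,0,0,0,0,0,0,0,0,0,0,0,0,0,0,0,0,0,0,0,0,0,0,0,0,0,0,0]'; python3 -m inch '[0,0,0,-15,0,0,0,0,0,0,-45,0,0,0,0,0,0,-90,0,0,0,0,0,0,-140,0,0,0,0,0,0,-170,0,0,0]'; python3 -m inch '[0,-60,0,0,0,0,0,0,-100,0,0,0,0,0,0,-100,0,0,0,0,0,0,-100,0,0,0,0,0]'
python3 - <<'E'
from h import *
p=ctrl.snapshot('scene')
for r in ctrl.mark_of(p,'pack_grip')[:3]: print(r['p'],r['location'])
f=cv2.resize(p['frame'][120:230,330:490],None,fx=4.5,fy=4.5,interpolation=cv2.INTER_CUBIC)
cv2.imwrite('pics/s7.png',f[:,:,::-1])
E
```

```text
clock: 11.5
tool_pos: [0.6323, 0.1918, 0.2275]
orientation: [-180.0, -0.0, 169.8]
force: [0.1, -0.3, 0.2]
opening: 0.0616
gripper_force: 0.0
clock: 12.0
tool_pos: [0.6323, 0.1918, 0.2277]
orientation: [180.0, 0.0, 169.8]
force: [0.6, -0.7, 0.6]
opening: 0.0875
gripper_force: 0.0
clock: 12.5
tool_pos: [0.6326, 0.1916, 0.4036]
orientation: [179.8, 0.3, 169.8]
force: [0.4, 0.4, 0.3]
opening: 0.0873
gripper_force: 0.0
clock: 12.9
tool_pos: [0.7315, 0.1734, 0.3969]
orientation: [-179.9, -0.1, 169.7]
force: [-0.1, 0.5, -0.2]
opening: 0.0876
gripper_force: 0.0
0.72 [0.6304, 0.1889, 0.068]
```

View pics/s7.png

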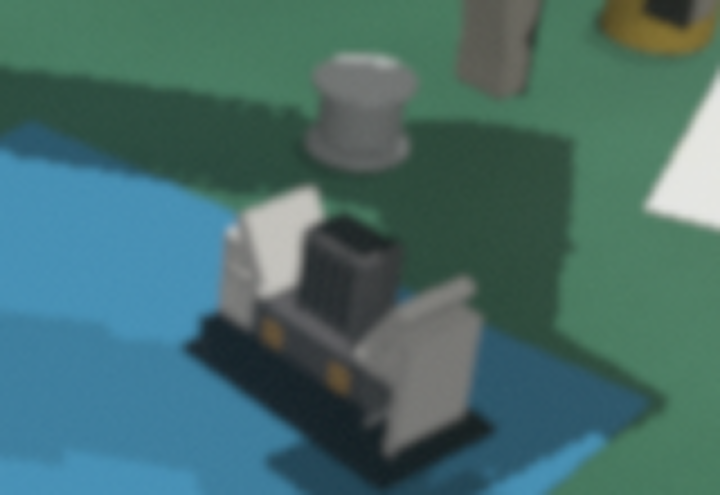

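The pack sits level under both catches, as in the full dock, and nothing is touching it.

```bash
python3 -c "
from plant import ctrl
print(ctrl.close_job())"
```

```text
the job is handed in; nothing more can be done
None
```

The rectangular-grip pack is snapped into the empty dock, level under both catches and released; the round-knobbed pack was not touched, and the job was handed in at about 13 s on the robot's clock.

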